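# Prop the bronze-finishing bed on its screw jack

## Task

The free end of the finishing bed that carries the bronze needs its prop before anyone hammers on it. Lay the long timber packing block flat on the bench squarely under the jack's foot and let go of it, then wind the crank clockwise until the foot bears firmly on the block - stop when the crank has clearly gone heavier, before it doubles, so that the bed is steadied but not jacked up. Let go of the crank and leave the other things on the bench where they are.

Things in the scene. Friction and masses are not known exactly. Their poses are not given: they have to be found in the camera images.
- block_centre (a point): centre (half-way up) of the packing block: a plain brown planed timber, loose, 200 mm long (its x axis), 64 mm wide (its y axis), 45 mm high, 0.4 kg. It starts lying flat on the bench to the left of the jack. It is the only long timber lying loose
- block: the same packing block; this origin is the centre of its underside
- jack_axis (a point): point on the vertical axis of the screw jack, level with the top of its crank arm, 247 to 262 mm above the bench (differs from job to job). Its y axis points level away from the bed, out over the open free end; its z axis is up. The bright steel jack tube, 42 mm across (collar 49, grey gear head 62), hangs straight below; its lower end is 157 mm below this point, the crank's hub nut reaches 4 mm above it
- stand: the stand: pedestal, rigid grey steel bed 100 mm wide with the bronze lying on it, and the jack on its free end with leg and foot; all but the crank is lower than jack_axis. Origin under the jack axis near bench level, bed along its -y. The 31 mm leg ends in a round flat rubber foot 40 mm across that starts anywhere from 63 to 83 mm above the bench (18 to 38 over a laid block)
- crank (a joint): angle of the crank (rad), growing clockwise seen from above; starts between 0 and 1.5. At 0 the arm points along +x of jack_axis. One turn lowers the foot 20 mm; it stays where it is left. Free, it takes about 9.5 N along the circle at the knob, and 6 N more for each 100 N under the foot. Well set, it is half as heavy again to turn as when free (fair from 1.35 to 1.9 times)
- knob_centre (a point): centre of the crank's black upright grip knob: 26 mm across, 50 mm tall, spins freely on its pin, 55 mm from the jack axis. Its centre is 27 mm above jack_axis; the crank arm beneath it, 18 mm wide, ends 27 mm below the knob's centre
- chisel_a_at (a point): middle of a 15 cm steel chisel on the bench: leave
- chisel_b_at (a point): middle of a 11 cm steel chisel on the bench: leave
- mallet_at (a point): middle of a steel-headed mallet with wooden handle: leave
- offcut_at (a point): centre of a short pale timber offcut, 75 x 55 x 38 mm: leave
- finial_at (a point): centre of a small cast bronze finial standing on the bench, 44 mm across, 57 mm tall: leave

How it is judged:
On the way, in this order (a step that is already met when the one before it is completed fails the run):
1. the packing block lies flat and released under the jack's foot, the foot not yet bearing (x of jack_axis in the frame of block between -0.082 and 0.082 m and y of jack_axis in the frame of block between -0.016 and 0.016 m and angle between block's own z axis and vertical below 0.05 rad and height (world z) of block below 0.004 m and contact force between each of the arm, the fingers and block below 0.1 N and contact force between stand and block below 5 N), for 0.2 s.
2. the foot has been wound down and bears on the block with at least 50 N (contact force between stand and block above 50 N), for 0.2 s.
At the end, for the whole second after the job is handed in: the jack's foot bears on the packing block with 50 to 150 N; the block lies flat on the bench under the foot (jack axis within 16 mm of the block's centre line and within 82 mm of its middle lengthwise) and is at rest (contact force between stand and block between 50 and 150 N and x of jack_axis in the frame of block between -0.082 and 0.082 m and y of jack_axis in the frame of block between -0.016 and 0.016 m and angle between block's own z axis and vertical below 0.05 rad and height (world z) of block below 0.004 m and linear speed of block below 0.02 m/s); the robot touches nothing.
It fails at once if the jack is wound so hard that its foot bears with more than 190 N (the bed is being jacked up) (contact force between stand and block above 190 N).
It fails at once if a chisel, the mallet, the offcut or the finial is moved more than 40 mm (distance of any of chisel_a_at, chisel_b_at, mallet_at, offcut_at, finial_at from where it was at the start of the episode above 0.04 m).
It also fails if it takes over 72 s, if anything falls off the work surface, if the arm or the gripper's body presses on something with over 40 N, if the wrist force passes 120 N, or if a joint passes its speed limit or range.

## Robot

A 6-joint arm with a two-finger parallel gripper is mounted at the origin on the work surface. World frame = base frame: x ahead of the robot, y to its left, z up, the work surface at z = 0. Lengths are in m, angles in rad, forces in N, time in s.
With the tool pointing down it reaches from about 0.35 to 0.775 m from the base axis. Payload 7.3 kg.
Tool frame: the origin (TCP) lies at the very end of the fingers, on their centre line; the grasp point (between the pads) lies 19 mm behind it (robot.pinch_z is the distance from the TCP to the grasp point, in m); z points along the fingers, y is the line along which they close (so a half turn about z gives the same grasp; the last joint's range is limited). The gripper opens to 92 mm and grips with 3 to 60 N. Pads are 19 mm wide; open, the fingers measure 130 mm over their backs; the gripper's body (75 mm by 190 mm) begins 47 mm behind the grasp point.
Start: joints at [0.984, 0.342, 1.524, -0, 1.275, -0.146], TCP at [0.224, 0.475, 0.197] pointing down, gripper open.
Joint ranges: [-2.53, 2.53], [-0.77, 2.02], [0.04, 2.7], [-1, 4.14], [0.28, 2.66], [-3.11, 3.11]. Speed limits (rad/s): [2.57, 2.57, 3.14, 3.14, 3.14, 3.14].

## Interface

Orientations are given as [roll, pitch, yaw] about the fixed x, y, z axes, in that order (R = Rz(yaw) Ry(pitch) Rx(roll)).
In Python, from cell import robot gives the robot as it stands.
- The arm moves only by the tool move_arm, never from a script. Its argument "motion" is a list of rows, each a list of 6 numbers: the shift along the tool's x, y, z in units of 0.1 m (1.0 is 0.1 m), then the turn, a rotation vector about the tool's x, y, z in units of pi rad (1.0 is pi rad). In form: [[dx, dy, dz, rx, ry, rz], ...]. A call has 1 to 12 rows; each row is the pose to reach, as a shift and turn from the pose commanded when the call began, along the tool's axes at that moment, turning the shorter way round; what a row does not reach only later rows make up. A row lasts 1/8 s, in which the tool goes at most 62.5 mm and 10.7 degrees, less where a joint would pass 70% of its speed; a pose out of reach is approached as far as the arm can. A call with a number of a shift or a turn outside -1 to 1 is refused whole. A call with a gripper value outside its range is refused whole. "fingers" is the opening, from -1 (shut) to 1 (fully open), set as the call begins (left out, the last holds). The fingers move at their own pace and stop on an object; "newtons" is the grip in N (left out, the last holds). Time passes only in rows, so rows that repeat a pose let the fingers close. It gives the time, the measured TCP pose, the force, the opening and the grip force at its end, in the units of the state.
- robot.observe(): the state, without advancing time (a new reading comes with each control period).
- robot.read_camera(name): name is "scene" or "top"; returns a dict with "image" (480x640x3 uint8, red, green, blue), "range_z" (480x640 float32, m along the optical axis (not along the pixel's ray), 0 where there is no reading), "vfov" (degrees; the focal length in pixels is half the picture's height over the tangent of half this angle, whatever the lens; pixels are square), "cx", "cy" (the principal point, pixels), "extrinsics" (4x4, takes a point from camera to world coordinates). Camera axes: x right, y up, looking along -z (the intrinsics and any distortion apply to the point x, -y, -z); pixel columns grow to the right and rows downward; lengths in m; the calibration is good to about 2 mm. A picture is of the moment at which its call begins.
- robot.hand_in(): hands the job in; it is judged then, once.
The state is a dict: "time": time; "qpos": joint angles; "qvel": joint speeds; "joint_efforts": joint torques, N m; "tool_pos": TCP position; "tool_rot": TCP orientation; "contact_force": force on the tool from outside, world axes, zero at the start; "torque": the same for the moment, N m; "opening": finger opening in m; "grip_force": force on a finger pad.
Only numpy, scipy, OpenCV 4.12 (cv2) and the standard library are available. Lean on these libraries where they do the work, as an engineer would, in place of code of your own. Each camera call takes 0.05 s, during which the arm holds its last target. There are 200 camera calls.

## Working session

There is one attempt and no reset: what is moved stays moved. The work goes in short steps, Python scripts to look and compute and a tool call to move; the robot and the scene stay as the last step left them, time stands still between calls to the robot, and variables do not carry over. Pictures are saved under pics/ and viewed, at most 10 in all, crops included, and the job is handed in when it is done.

Besides the shell and the picture viewer there is one more tool, called after ">>>" by a JSON object that holds its "op" and its "data". move_arm: Moves the arm, as the interface text tells. Shifts and turns lie within -1 to 1; 1 stands for 0.1 m of shift or pi rad of turn. Its arguments: {"type":"object","properties":{"motion":{"type":"array"},"fingers":{"type":"number"},"newtons":{"type":"number"}},"required":["motion"]}

```bash
ls; mkdir -p pics; cat > h.py <<'E'
import numpy as np,cv2
from cell import robot
def cam(n):
    c=robot.read_camera(n); cv2.imwrite
    return c
def pts(c):
    h,w=c["range_z"].shape; f=h/2/np.tan(np.radians(c["vfov"])/2)
    u,v=np.meshgrid(np.arange(w),np.arange(h)); z=c["range_z"]
    P=np.stack([(u-c["cx"])/f*z,-(v-c["cy"])/f*z,-z],-1)
    return P@c["extrinsics"][:3,:3].T+c["extrinsics"][:3,3]
E
python3 - <<'E'
from h import *
for n in("top","scene"):
    c=cam(n); cv2.imwrite(f"pics/{n}0.png",c["image"][...,::-1]); np.save(n+"P.npy",pts(c)); np.save(n+"I.npy",c["image"])
    print(n,c["vfov"],c["cx"],c["cy"],c["extrinsics"].round(3).tolist(),[k for k in c])
print(robot.observe())
E
```

```text
pics
top 43.339418991792215 317.9401394193041 242.45314376252352 [[0.011, 0.98, -0.197, 0.299], [-1.0, 0.011, -0.005, -0.012], [-0.003, 0.197, 0.98, 1.342], [0.0, 0.0, 0.0, 1.0]] ['image', 'range_z', 'vfov', 'cx', 'cy', 'extrinsics']
scene 49.4088234687996 323.29096337278264 237.4213476335318 [[-0.264, -0.596, 0.759, 1.301], [0.964, -0.179, 0.195, 0.19], [0.02, 0.783, 0.622, 0.818], [0.0, 0.0, 0.0, 1.0]] ['image', 'range_z', 'vfov', 'cx', 'cy', 'extrinsics']
{'time': 0.1, 'qpos': array([ 9.83968706e-01,  3.42663262e-01,  1.52490491e+00, -1.26475390e-05,
        1.27536269e+00, -1.46030166e-01]), 'qvel': array([ 0.00070731, -0.00206003, -0.00155872, -0.00077273,  0.00046348,
       -0.00160607]), 'joint_efforts': array([ 1.71514497e-03, -4.32003629e+01, -2.44694871e+01,  7.17452145e-02,
        5.26009442e-02, -8.89342505e-05]), 'tool_pos': array([0.22378044, 0.47449446, 0.19681496]), 'tool_rot': array([-3.14026693e+00, -1.82758052e-04,  2.70079877e+00]), 'contact_force': array([ 0.66413292, -0.43473762,  0.22060656]), 'torque': array([ 0.00272594,  0.0083988 , -0.05621965]), 'grip_force': 0.0, 'opening': 0.09194012872080334}
```

View pics/top0.png

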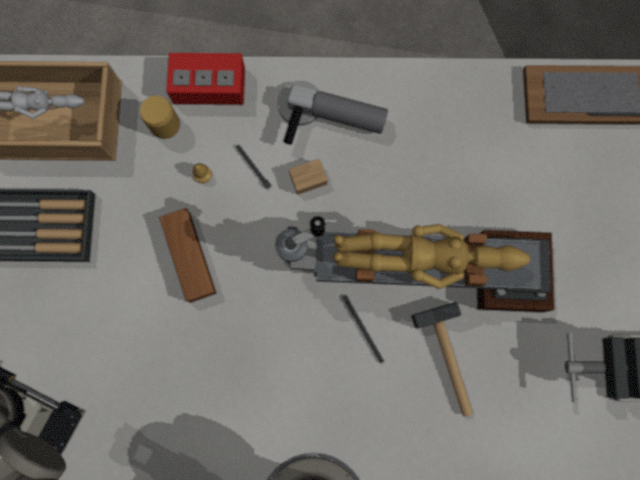

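View pics/scene0.png

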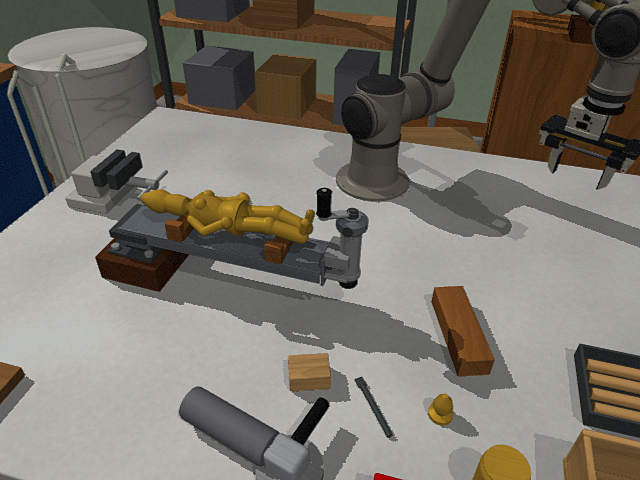

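The top view shows the block at about (188,255), the jack gear head at (291,244) and the knob at (317,226). The bed runs right (−y), with the open free end to the left. Next I'll measure from the depth data.

```bash
python3 - <<'E'
from h import *
P=np.load("topP.npy");I=np.load("topI.npy").astype(int)
def box(m,P,name):
    q=P[m]; print(name,len(q),np.median(q,0).round(4),q.min(0).round(3),q.max(0).round(3))
    r=cv2.minAreaRect((q[:,:2]*1000).astype(np.float32)); print("  rect",r)
u,v=np.meshgrid(np.arange(640),np.arange(480))
R=lambda a,b,c,d:(u>=a)&(u<b)&(v>=c)&(v<d)
Z=P[...,2]
box(R(150,225,195,310)&(Z>.039)&(Z<.06),P,"block")
print("bench z",np.median(Z[R(220,260,300,400)]))
j=R(270,335,205,275)
for lo,hi in((.17,.215),(.215,.235),(.235,.252),(.252,.27),(.27,.33)):
    m=j&(Z>lo)&(Z<hi)
    if m.sum()>3: box(m,P,(lo,hi))
S=np.load("sceneP.npy");Z=S[...,2]
box(R(425,500,280,385)&(Z>.039)&(Z<.06),S,"block s")
j=R(312,375,180,300)
for lo,hi in((.05,.085),(.085,.11),(.11,.19),(.19,.215),(.215,.235),(.235,.252),(.252,.27),(.27,.33)):
    m=j&(Z>lo)&(Z<hi)
    if m.sum()>3: box(m,S,("s",lo,hi))
a=cv2.resize(I[195:285,250:350].astype(np.uint8),None,fx=4,fy=4,interpolation=2)
J=np.load("sceneI.npy");b=cv2.resize(J[180:300,295:385],None,fx=4,fy=4,interpolation=2)
o=np.zeros((480,780,3),np.uint8);o[:360,:400]=a;o[:480,410:770]=b
cv2.imwrite("pics/crop1.png",o[...,::-1])
E
```

```text
block 2599 [0.5302 0.2847 0.0445] [0.428 0.222 0.039] [0.635 0.348 0.053]
  rect ((532.0636596679688, 285.5603332519531), (200.56094360351562, 64.94265747070312), 20.411151885986328)
bench z -0.00036413262818624226
(0.17, 0.215) 5 [ 0.5271 -0.0368  0.1841] [ 0.495 -0.037  0.18 ] [ 0.53  -0.034  0.214]
  rect ((512.7268676757812, -36.80454635620117), (35.55330276489258, 2.5979421138763428), 4.545730113983154)
(0.215, 0.235) 116 [0.4998 0.0371 0.2321] [ 0.486 -0.036  0.219] [0.551 0.077 0.235]
  rect ((519.8578491210938, 20.053958892822266), (64.56869506835938, 113.25220489501953), 2.8842132091522217)
(0.235, 0.252) 646 [0.5129 0.0469 0.2407] [0.487 0.005 0.235] [0.551 0.077 0.252]
  rect ((520.6141357421875, 43.787994384765625), (60.45502471923828, 68.42894744873047), 61.981327056884766)
(0.252, 0.27) 255 [0.5254 0.0311 0.2548] [ 0.506 -0.017  0.252] [0.545 0.057 0.27 ]
  rect ((527.4208374023438, 19.2528018951416), (22.780420303344727, 79.64390563964844), 21.835569381713867)
(0.27, 0.33) 236 [ 0.5393 -0.0038  0.3041] [ 0.528 -0.016  0.271] [0.556 0.01  0.31 ]
  rect ((542.12103271484
[... 1143 characters left out ...]
  rect ((528.8355712890625, 14.543083190917969), (117.49949645996094, 46.13943862915039), 79.72445678710938)
('s', 0.235, 0.252) 453 [0.5368 0.0471 0.2411] [ 0.494 -0.011  0.235] [0.557 0.074 0.252]
  rect ((538.6622924804688, 38.050514221191406), (46.35786437988281, 93.75384521484375), 40.94715118408203)
('s', 0.252, 0.27) 274 [0.5367 0.0167 0.2552] [ 0.512 -0.019  0.252] [0.562 0.056 0.27 ]
  rect ((535.7158203125, 19.991443634033203), (25.864864349365234, 80.7457046508789), 27.230161666870117)
('s', 0.27, 0.33) 316 [ 0.5543 -0.0027  0.294 ] [ 0.535 -0.018  0.27 ] [0.562 0.009 0.308]
  rect ((548.700439453125, -4.422746658325195), (27.99028778076172, 26.154327392578125), 85.02201080322266)
```

View pics/crop1.png

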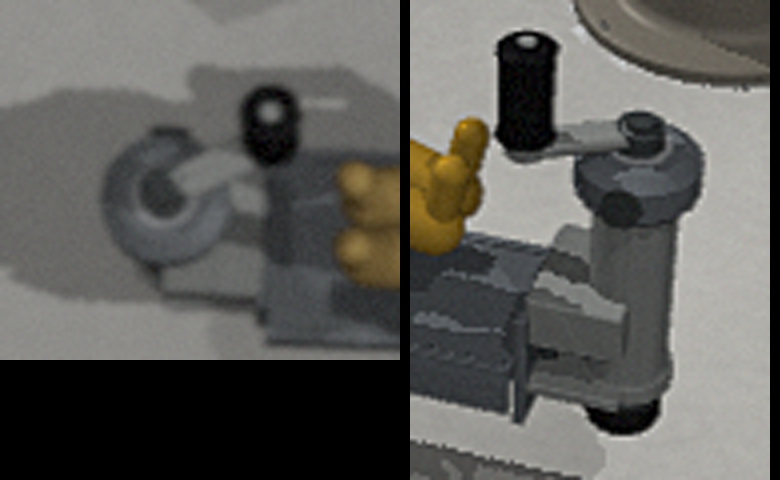

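```bash
cat >> h.py <<'E'
from scipy.spatial.transform import Rotation as Ro
def row(p,yaw,o=None):
    o=o or robot.observe(); R=Ro.from_euler("xyz",o["tool_rot"]); T=Ro.from_euler("xyz",[np.pi,0,yaw])
    s=R.inv().apply(np.array(p)-o["tool_pos"])*10; r=(R.inv()*T).as_rotvec()/np.pi
    return np.r_[s,r].round(4).tolist()
E
python3 - <<'E'
from h import *
print(row([.5715,.2985,.14],.356)); print(row([.40,.40,.18],1.5))
E
```

```text
[-3.8958, -0.1074, 0.5676, -0.0003, 0.0005, 0.7464]
[-1.9116, 0.0783, 0.1677, -0.0004, 0.0002, 0.3822]
```

```bash
cat >> h.py <<'E'
def plan(wps):
    o=robot.observe(); o=dict(tool_pos=o["tool_pos"],tool_rot=o["tool_rot"])
    for p,y in wps:
        r=row(p,y,o); n=int(max(np.ceil(np.linalg.norm(r[:3])/.6),np.ceil(np.linalg.norm(r[3:])*180/10.5)))
        print(np.round(r,3).tolist(),"rows",n)
        o=dict(tool_pos=np.array(p),tool_rot=np.array([np.pi,0,y]))
E
python3 - <<'E'
from h import *
a=np.array([.2238,.4745,.1968]);b=np.array([.5715,.2985,.14])
plan([(a+(b-a)*k/4,2.7008+(.356-2.7008)*k/4) for k in(1,2,3,4)]+[([.5715,.2985,.06],.356)])
E
```

```text
[-0.974, -0.027, 0.142, -0.0, 0.0, 0.187] rows 4
[-0.826, 0.516, 0.142, 0.0, -0.0, 0.187] rows 4
[-0.403, 0.887, 0.142, 0.0, -0.0, 0.187] rows 4
[0.155, 0.962, 0.142, 0.0, -0.0, 0.187] rows 4
[0.0, -0.0, 0.8, 0.0, 0.0, -0.0] rows 2
```

>>> {"op": "move_arm", "data": {"motion": [[-0.974, -0.027, 0.142, 0, 0, 0.187], [-0.974, -0.027, 0.142, 0, 0, 0.187], [-0.974, -0.027, 0.142, 0, 0, 0.187], [-0.974, -0.027, 0.142, 0, 0, 0.187]], "fingers": 1}}

```text
time: 0.6
tool_pos: [0.3111, 0.4304, 0.1828]
tool_rot: [-3.141, 0.0, 2.113]
contact_force: [-0.1, 0.3, 0.6]
opening: 0.0917
grip_force: 0.0
```

>>> {"op": "move_arm", "data": {"motion": [[-0.826, 0.516, 0.142, 0, 0, 0.187], [-0.826, 0.516, 0.142, 0, 0, 0.187], [-0.826, 0.516, 0.142, 0, 0, 0.187], [-0.826, 0.516, 0.142, 0, 0, 0.187]]}}

```text
time: 1.1
tool_pos: [0.3975, 0.3868, 0.1688]
tool_rot: [-3.141, 0.0, 1.529]
contact_force: [-0.3, -0.4, 0.1]
opening: 0.0918
grip_force: 0.0
```

>>> {"op": "move_arm", "data": {"motion": [[-0.403, 0.887, 0.142, 0, 0, 0.187], [-0.403, 0.887, 0.142, 0, 0, 0.187], [-0.403, 0.887, 0.142, 0, 0, 0.187], [-0.403, 0.887, 0.142, 0, 0, 0.187]]}}

```text
time: 1.6
tool_pos: [0.4841, 0.3429, 0.1548]
tool_rot: [-3.141, 0.0, 0.943]
contact_force: [0.3, -0.0, 0.4]
opening: 0.092
grip_force: 0.0
```

>>> {"op": "move_arm", "data": {"motion": [[0.155, 0.962, 0.142, 0, 0, 0.187], [0.155, 0.962, 0.142, 0, 0, 0.187], [0.155, 0.962, 0.142, 0, 0, 0.187], [0.155, 0.962, 0.142, 0, 0, 0.187], [0.155, 0.962, 0.142, 0, 0, 0.187]]}}

```text
time: 2.22
tool_pos: [0.5706, 0.299, 0.141]
tool_rot: [-3.141, -0.0, 0.358]
contact_force: [0.4, 0.1, -0.6]
opening: 0.0916
grip_force: 0.0
```

>>> {"op": "move_arm", "data": {"motion": [[0, 0, 0.5, 0, 0, 0], [0, 0, 0.85, 0, 0, 0], [0, 0, 0.85, 0, 0, 0]]}}

```text
time: 2.6
tool_pos: [0.5688, 0.298, 0.0532]
tool_rot: [3.142, 0.006, 0.355]
contact_force: [-0.2, 0.8, -0.2]
opening: 0.0921
grip_force: 0.0
```

>>> {"op": "move_arm", "data": {"motion": [[0, 0, 0.25, 0, 0, 0], [0, 0, 0.45, 0, 0, 0], [0, 0, 0.45, 0, 0, 0], [0, 0, 0.45, 0, 0, 0]]}}

```text
time: 3.1
tool_pos: [0.5725, 0.2989, 0.0128]
tool_rot: [-3.141, -0.003, 0.352]
contact_force: [0.1, 0.1, 0.3]
opening: 0.0918
grip_force: 0.0
```

>>> {"op": "move_arm", "data": {"motion": [[0, 0, 0, 0, 0, 0], [0, 0, 0, 0, 0, 0], [0, 0, 0, 0, 0, 0], [0, 0, 0, 0, 0, 0], [0, 0, 0, 0, 0, 0], [0, 0, 0, 0, 0, 0]], "fingers": -1, "newtons": 45}}

```text
time: 3.85
tool_pos: [0.5715, 0.2982, 0.0109]
tool_rot: [-3.141, -0.0, 0.351]
contact_force: [0.3, -0.1, 3.2]
opening: 0.0628
grip_force: 45.0
```

Gripped. Lift 25 mm, then turn and move to the staging point (0.522, 0.27).

```bash
python3 - <<'E'
from h import *
plan([([.5715,.2985,.036],.356),([.522,.275,.036],.356+1.215),([.522,.275,.015],.356+1.215),([.522,.205,.015],.356+1.215),([.522,.136,.015],.356+1.215)])
E
```

```text
[0.002, -0.003, -0.251, -0.0, -0.0, -0.002] rows 1
[-0.546, 0.048, 0.0, 0.0, 0.0, -0.387] rows 7
[0.0, -0.0, 0.21, 0.0, 0.0, 0.0] rows 1
[-0.7, -0.0, -0.0, 0.0, 0.0, 0.0] rows 2
[-0.69, -0.0, -0.0, 0.0, 0.0, 0.0] rows 2
```

>>> {"op": "move_arm", "data": {"motion": [[0, 0, -0.1, 0, 0, 0], [0, 0, -0.25, 0, 0, 0], [0, 0, -0.25, 0, 0, 0]]}}

```text
time: 4.22
tool_pos: [0.5724, 0.2985, 0.0373]
tool_rot: [-3.142, -0.003, 0.351]
contact_force: [0.7, 0.8, -5.8]
opening: 0.0629
grip_force: 45.0
```

>>> {"op": "move_arm", "data": {"motion": [[-0.07, 0, 0, 0, 0, -0.05], [-0.15, 0.01, 0, 0, 0, -0.1], [-0.23, 0.02, 0, 0, 0, -0.15], [-0.3, 0.03, 0, 0, 0, -0.2], [-0.37, 0.03, 0, 0, 0, -0.25], [-0.45, 0.04, 0, 0, 0, -0.3], [-0.5, 0.05, 0, 0, 0, -0.35], [-0.55, 0.05, 0, 0, 0, -0.388], [-0.55, 0.05, 0, 0, 0, -0.388], [-0.55, 0.05, 0, 0, 0, -0.388]]}}

```text
time: 5.48
tool_pos: [0.5215, 0.2746, 0.0356]
tool_rot: [3.142, -0.0, 1.567]
contact_force: [-0.3, 0.4, -5.1]
opening: 0.0628
grip_force: 45.0
```

```bash
python3 - <<'E'
from h import *
c=cam("scene");P=pts(c);I=c["image"]
cv2.imwrite("pics/s2.png",I[...,::-1])
print(robot.observe()["tool_pos"],robot.observe()["tool_rot"])
E
```

```text
[0.52159585 0.27462943 0.0356173 ] [ 3.14139141e+00 -1.91490560e-04  1.56786433e+00]
```

View pics/s2.png

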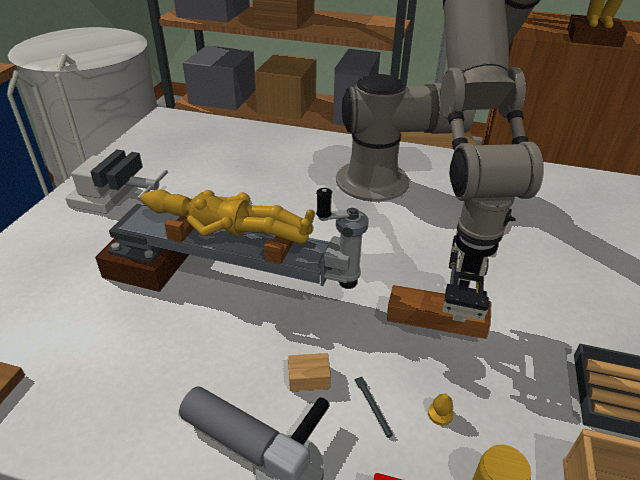

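The block is held level at (440,310), with a clear path to the jack. Lower to about 5 mm above the bench and slide in.

>>> {"op": "move_arm", "data": {"motion": [[0, 0, 0.2, 0, 0, 0], [-0.25, 0, 0.2, 0, 0, 0], [-0.5, 0, 0.2, 0, 0, 0], [-0.7, 0, 0.2, 0, 0, 0], [-0.7, 0, 0.2, 0, 0, 0]]}}

```text
time: 6.15
tool_pos: [0.5216, 0.2033, 0.0157]
tool_rot: [-3.142, 0.0, 1.567]
contact_force: [-0.6, 0.7, -5.5]
opening: 0.0631
grip_force: 45.0
```

>>> {"op": "move_arm", "data": {"motion": [[-0.15, 0, 0, 0, 0, 0], [-0.3, 0, 0, 0, 0, 0], [-0.45, 0, 0, 0, 0, 0], [-0.6, 0, 0, 0, 0, 0], [-0.69, 0, 0, 0, 0, 0], [-0.69, 0, 0, 0, 0, 0], [-0.69, 0, 0, 0, 0, 0]]}}

```text
time: 7.02
tool_pos: [0.5213, 0.1358, 0.0157]
tool_rot: [3.141, -0.0, 1.57]
contact_force: [0.6, 0.5, -5.0]
opening: 0.0629
grip_force: 45.0
```

```bash
python3 - <<'E'
from h import *
c=cam("scene");I=c["image"]
cv2.imwrite("pics/s3.png",cv2.resize(I[150:350,270:520],None,fx=3,fy=3)[...,::-1])
E
```

```text
(no output)
```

View pics/s3.png

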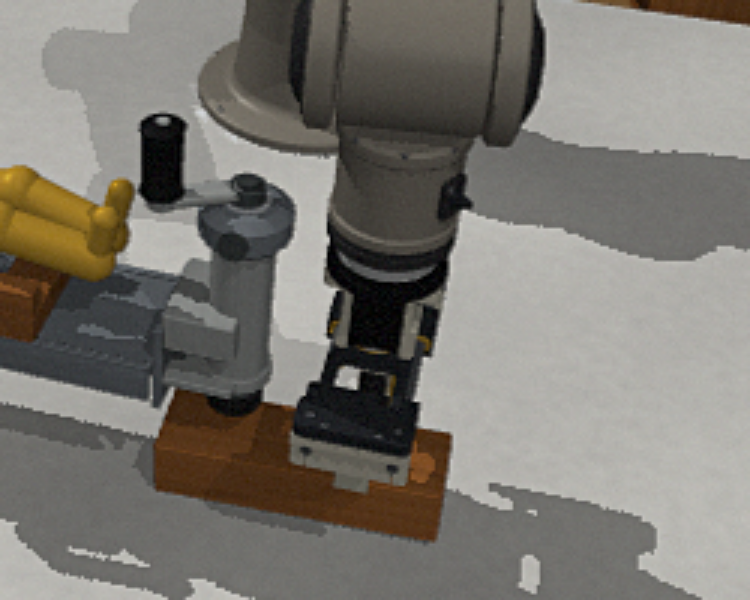

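The block is under the foot, which sits at about (235,400) in the crop. I'll check the lateral centring with a circle fit of the tube in the same camera.

```bash
python3 - <<'E'
from h import *
from scipy.optimize import least_squares as L
def circ(q,r): 
    s=L(lambda c:np.hypot(q[:,0]-c[0],q[:,1]-c[1])-r,[q[:,0].mean()-.02,q[:,1].mean()],loss="soft_l1",f_scale=.002); return s.x.round(4),np.abs(s.fun).mean().round(4),len(q)
u,v=np.meshgrid(np.arange(640),np.arange(480))
c=cam("scene");P=pts(c);I=c["image"].astype(int)
Z=P[...,2]; m=(u>344)&(u<358)&(Z>.165)&(Z<.195)
for lo,hi,r in((.165,.193,.021),(.125,.16,.021),(.213,.235,.031)):
    m=(u>338)&(u<370)&(Z>lo)&(Z<hi)&(P[...,0]>.515)&(P[...,1]>.03)
    print("scene",lo,circ(P[m],r),P[m].max(0).round(3))
m=(u>320)&(u<425)&(v>280)&(Z>.038)&(Z<.05)&(I[...,0]>I[...,2]*1.5)
q=P[m];print("block",cv2.minAreaRect((q[:,:2]*1000).astype(np.float32)),q.min(0),q.max(0))
m=(u>320)&(u<425)&(v>280)&(Z>.01)&(Z<.035)&(I[...,0]>I[...,2]*1.5); print("front face x",np.median(P[m],0))
m=(u>330)&(u<365)&(v>270)&(Z>.055)&(Z<.083)&(I.max(-1)<60);print("foot",P[m].min(0),P[m].max(0),circ(P[m],.02))
t=cam("top");P=pts(t);Z=P[...,2];m=(u>265)&(u<320)&(v>205)&(v<275)&(Z>.228)&(Z<.25)
q=P[m];q=q[q[:,1]>.03];h=cv2.convexHull((q[:,:2]*1000).astype(np.float32))[:,0]/1000
print("top head",circ(h,.031))
I=t["image"].astype(int);m=(u>190)&(u<340)&(v>200)&(v<300)&(Z>.036)&(Z<.05)&(I[...,0]>I[...,2]*1.5);q=P[m]
print("top block",q.min(0),q.max(0),len(q))
E
```

```text
scene 0.165 (array([0.5201, 0.0445]), np.float64(0.0009), 222) [0.544 0.066 0.193]
scene 0.125 (array([0.532 , 0.0385]), np.float64(0.0118), 286) [0.619 0.104 0.16 ]
scene 0.213 (array([0.5221, 0.0425]), np.float64(0.0016), 187) [0.557 0.075 0.235]
block ((653.3649291992188, 98.36376953125), (326.81805419921875, 198.5756072998047), 1.4876066446304321) [ 0.48906683 -0.00399579  0.03800031] [0.81753369 0.19514642 0.04998851]
front face x [0.55455314 0.08977757 0.02248312]
foot [0.52419105 0.02788961 0.07188544] [0.54390674 0.06270761 0.0829639 ] (array([0.52 , 0.044]), np.float64(0.001), 62)
top head (array([0.5179, 0.0458]), np.float64(0.001), 22)
top block [0.48682136 0.00755796 0.0360283 ] [0.54779188 0.09980487 0.04997211] 331
```

The jack axis is at (0.520, 0.0445) and the block centre line at x ≈ 0.522, so it's well centred. Lower and release.

>>> {"op": "move_arm", "data": {"motion": [[0, 0, 0.03, 0, 0, 0], [0, 0, 0.05, 0, 0, 0], [0, 0, 0.05, 0, 0, 0], [0, 0, 0.05, 0, 0, 0]]}}

```text
time: 7.68
tool_pos: [0.5214, 0.1359, 0.0109]
tool_rot: [3.141, -0.0, 1.57]
contact_force: [-0.6, 2.3, 0.7]
opening: 0.0634
grip_force: 45.0
```

>>> {"op": "move_arm", "data": {"motion": [[0, 0, 0, 0, 0, 0], [0, 0, 0, 0, 0, 0], [0, 0, 0, 0, 0, 0], [0, 0, 0, 0, 0, 0], [0, 0, 0, 0, 0, 0], [0, 0, 0, 0, 0, 0]], "fingers": 1}}

```text
time: 8.43
tool_pos: [0.5213, 0.1355, 0.0106]
tool_rot: [3.142, -0.0, 1.57]
contact_force: [0.2, -0.4, -0.6]
opening: 0.0913
grip_force: 0.0
```

>>> {"op": "move_arm", "data": {"motion": [[0, 0, -0.3, 0, 0, 0], [0.1, 0, -0.7, 0, 0, 0], [0.2, 0, -1, 0, 0, 0], [0.2, 0, -1, 0, 0, 0]]}}

```text
time: 8.93
tool_pos: [0.5228, 0.1564, 0.113]
tool_rot: [3.136, -0.001, 1.571]
contact_force: [-0.5, -0.4, -0.4]
opening: 0.0917
grip_force: 0.0
```

>>> {"op": "move_arm", "data": {"motion": [[0, 0, -0.5, 0, 0, 0], [0, 0, -1, 0, 0, 0], [0, 0, -1, 0, 0, 0]]}}

```text
time: 9.3
tool_pos: [0.5231, 0.1556, 0.2135]
tool_rot: [3.135, -0.001, 1.57]
contact_force: [-0.3, -0.2, -0.7]
opening: 0.0918
grip_force: 0.0
```

>>> {"op": "move_arm", "data": {"motion": [[0, 0, -0.5, 0, 0, 0], [0, 0, -1, 0, 0, 0], [0, 0, -1, 0, 0, 0]]}}

```text
time: 9.68
tool_pos: [0.5226, 0.1555, 0.3127]
tool_rot: [3.136, -0.001, 1.57]
contact_force: [-0.9, 0.1, -1.0]
opening: 0.0916
grip_force: 0.0
```

```bash
python3 - <<'E'
from h import *
from scipy.optimize import least_squares as L
def circ(q,r): 
    s=L(lambda c:np.hypot(q[:,0]-c[0],q[:,1]-c[1])-r,[q[:,0].mean(),q[:,1].mean()],loss="soft_l1",f_scale=.002); return s.x.round(4)
u,v=np.meshgrid(np.arange(640),np.arange(480))
for n in("scene","top"):
    c=cam(n);P=pts(c);Z=P[...,2];I=c["image"].astype(int)
    near=(abs(P[...,0]-.545)<.03)&(abs(P[...,1]+.003)<.03)&(Z>.262)&(Z<.31)&(I.max(-1)<70)
    q=P[near]; print(n,"knob",len(q),q.min(0),q.max(0),circ(cv2.convexHull((q[:,:2]*1000).astype(np.float32))[:,0]/1000,.013),circ(q,.013))
    m=(abs(P[...,0]-.52)<.06)&(P[...,1]>-.02)&(P[...,1]<.22)&(Z>.03)&(Z<.05)&(I[...,0]>I[...,2]*1.5)
    q=P[m];print("block",cv2.minAreaRect((q[:,:2]*1000).astype(np.float32)),q.min(0),q.max(0),np.median(q[:,2]))
cv2.imwrite("pics/s4.png",I[...,::-1])
print(robot.observe()["tool_pos"],robot.observe()["qpos"],robot.observe()["time"])
E
```

```text
scene knob 348 [ 0.53584345 -0.01810306  0.26201833] [0.56020029 0.00838675 0.30790581] [ 0.5475 -0.0047] [ 0.5447 -0.0049]
block ((524.1494750976562, 95.0995864868164), (69.68151092529297, 199.0436553955078), 1.0180907249450684) [ 0.48943486 -0.0045218   0.03001633] [0.55945739 0.19516011 0.04974617] 0.04433383842073951
top knob 209 [ 0.5277964  -0.01628996  0.26247796] [0.55528293 0.00902684 0.30959046] [ 0.5418 -0.0038] [ 0.5425 -0.0037]
block ((518.420654296875, 82.52789306640625), (154.25628662109375, 62.85681915283203), 89.95611572265625) [0.48695473 0.00542174 0.03023685] [0.54990307 0.15964005 0.04998856] 0.044327925247956035
[0.52087374 0.15527941 0.30875635] [ 1.48707101e-01  3.20539237e-01  1.25205073e+00 -1.95771501e-05
  1.57152853e+00  1.49864925e-01] 9.775[ WARN:0@1.790] global loadsave.cpp:1063 imwrite_ Unsupported depth image for selected encoder is fallbacked to CV_8U.
```

View pics/s4.png

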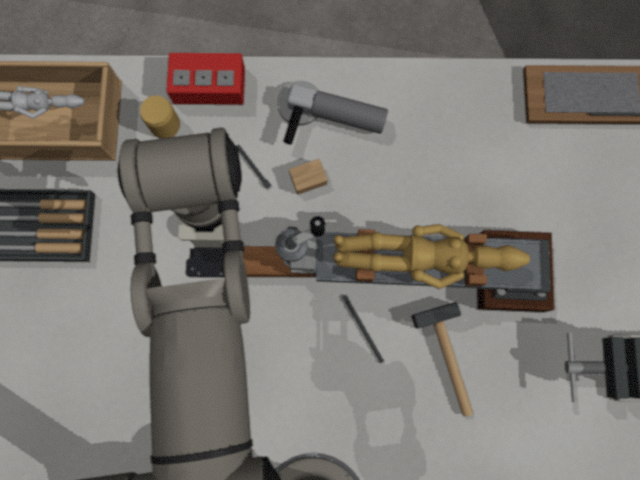

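The block is released under the foot, at top-view (270,262). Next is the knob at (317,226).

```bash
python3 - <<'E'
from h import *
y=np.pi/2
plan([([.523,.155,.34],y),([.534,.075,.34],y),([.544,-.0045,.34],y),([.544,-.0045,.272],y)])
E
```

```text
[-0.003, 0.02, -0.312, -0.001, 0.0, -0.0] rows 1
[-0.8, 0.11, 0.0, 0.0, 0.0, 0.0] rows 2
[-0.795, 0.1, 0.0, 0.0, 0.0, 0.0] rows 2
[0.0, -0.0, 0.68, 0.0, 0.0, 0.0] rows 2
```

>>> {"op": "move_arm", "data": {"motion": [[0, 0.02, -0.31, 0, 0, 0], [-0.4, 0.08, -0.31, 0, 0, 0], [-0.8, 0.13, -0.31, 0, 0, 0], [-0.8, 0.13, -0.31, 0, 0, 0]], "fingers": 0.4}}

```text
time: 10.28
tool_pos: [0.5338, 0.0732, 0.3387]
tool_rot: [-3.137, 0.001, 1.566]
contact_force: [0.2, 0.8, -0.0]
opening: 0.0645
grip_force: 0.0
```

>>> {"op": "move_arm", "data": {"motion": [[-0.4, 0.05, 0, 0, 0, 0], [-0.79, 0.1, 0, 0, 0, 0], [-0.79, 0.1, 0, 0, 0, 0], [-0.79, 0.1, 0, 0, 0, 0]]}}

```text
time: 10.78
tool_pos: [0.5438, -0.0026, 0.3403]
tool_rot: [-3.139, -0.001, 1.57]
contact_force: [0.1, 0.4, -0.9]
opening: 0.0644
grip_force: 0.0
```

```bash
python3 - <<'E'
from h import *
plan([([.544,-.0045,.272],np.pi/2)])
E
```

```text
[-0.02, 0.004, 0.683, -0.001, -0.0, -0.0] rows 2
```

>>> {"op": "move_arm", "data": {"motion": [[-0.015, 0, 0.25, 0, 0, 0], [-0.015, 0, 0.5, 0, 0, 0], [-0.015, 0, 0.68, 0, 0, 0], [-0.015, 0, 0.68, 0, 0, 0], [-0.015, 0, 0.68, 0, 0, 0]]}}

```text
time: 11.4
tool_pos: [0.5444, -0.0042, 0.2743]
tool_rot: [3.141, -0.0, 1.571]
contact_force: [-0.4, -1.5, 1.0]
opening: 0.064
grip_force: 0.0
```

>>> {"op": "move_arm", "data": {"motion": [[0, 0, 0, 0, 0, 0], [0, 0, 0, 0, 0, 0], [0, 0, 0, 0, 0, 0], [0, 0, 0, 0, 0, 0], [0, 0, 0, 0, 0, 0], [0, 0, 0, 0, 0, 0], [0, 0, 0, 0, 0, 0]], "fingers": -1, "newtons": 30}}

```text
time: 12.28
tool_pos: [0.5439, -0.005, 0.2736]
tool_rot: [-3.141, -0.0, 1.57]
contact_force: [-2.6, 0.2, 1.5]
opening: 0.0225
grip_force: 30.0
```

```bash
python3 - <<'E'
from h import *
a=cam("scene")["image"][130:290,260:400];b=cam("top")["image"][170:290,240:380]
o=np.zeros((600,800,3),np.uint8);o[:450,:394]=cv2.resize(a,(394,450));o[:338,402:796]=cv2.resize(b,(394,338))
cv2.imwrite("pics/s5.png",o[...,::-1])
E
```

```text
(no output)
```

View pics/s5.png

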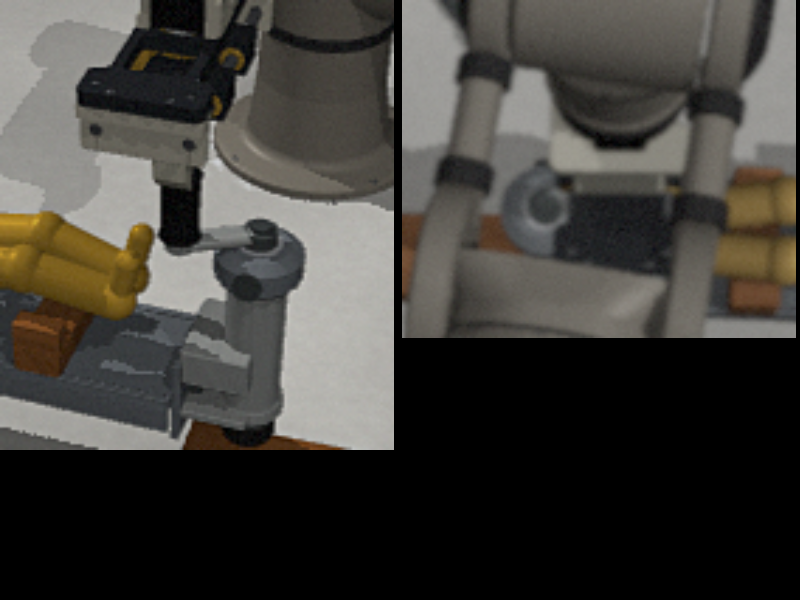

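The knob is centred in the fingers. I'll wind in 120° arcs, using C=(0.5205,0.0447) and r=0.055.

```bash
cat >> h.py <<'E'
C=np.array([.5205,.0447])
def arc(p0,p1,n):
    p0,p1=np.radians([p0,p1]); f=lambda p:.055*np.array([np.cos(p),-np.sin(p)])
    print([[*(np.round((f(p)-f(p0))[::-1]*10,3).tolist()),0,0,0,0] for p in np.linspace(p0,p1,n+1)[1:]])
def tang(deg):
    o=robot.observe(); p=np.radians(deg); F=-o["contact_force"][:2]
    d=o["tool_pos"][:2]-C
    print("t",o["time"],"tang",F@[-np.sin(p),-np.cos(p)],"rad",F@[np.cos(p),-np.sin(p)],"phi",np.degrees(np.arctan2(-d[1],d[0]))%360,"r",np.hypot(*d))
E
python3 - <<'E'
from h import *
for a in(65,185,305): arc(a,a+120,12)
E
```

```text
[[-0.033, -0.09, 0, 0, 0, 0], [-0.049, -0.185, 0, 0, 0, 0], [-0.049, -0.28, 0, 0, 0, 0], [-0.033, -0.375, 0, 0, 0, 0], [0.0, -0.465, 0, 0, 0, 0], [0.048, -0.548, 0, 0, 0, 0], [0.11, -0.621, 0, 0, 0, 0], [0.183, -0.683, 0, 0, 0, 0], [0.266, -0.731, 0, 0, 0, 0], [0.356, -0.764, 0, 0, 0, 0], [0.451, -0.78, 0, 0, 0, 0], [0.546, -0.78, 0, 0, 0, 0]]
[[0.094, 0.017, 0, 0, 0, 0], [0.185, 0.049, 0, 0, 0, 0], [0.268, 0.097, 0, 0, 0, 0], [0.341, 0.159, 0, 0, 0, 0], [0.403, 0.232, 0, 0, 0, 0], [0.451, 0.315, 0, 0, 0, 0], [0.483, 0.406, 0, 0, 0, 0], [0.5, 0.5, 0, 0, 0, 0], [0.5, 0.596, 0, 0, 0, 0], [0.483, 0.69, 0, 0, 0, 0], [0.451, 0.78, 0, 0, 0, 0], [0.403, 0.863, 0, 0, 0, 0]]
[[-0.062, 0.073, 0, 0, 0, 0], [-0.135, 0.135, 0, 0, 0, 0], [-0.218, 0.183, 0, 0, 0, 0], [-0.308, 0.216, 0, 0, 0, 0], [-0.403, 0.232, 0, 0, 0, 0], [-0.498, 0.232, 0, 0, 0, 0], [-0.593, 0.216, 0, 0, 0, 0], [-0.683, 0.183, 0, 0, 0, 0], [-0.766, 0.135, 0, 0, 0, 0], [-0.839, 0.073, 0, 0, 0, 0], [-0.901, -0.0, 0, 0, 0, 0], [-0.949, -0.083, 0, 0, 0, 0]]
```

>>> {"op": "move_arm", "data": {"motion": [[-0.033, -0.09, 0, 0, 0, 0], [-0.049, -0.185, 0, 0, 0, 0], [-0.049, -0.28, 0, 0, 0, 0], [-0.033, -0.375, 0, 0, 0, 0], [0.0, -0.465, 0, 0, 0, 0], [0.048, -0.548, 0, 0, 0, 0], [0.11, -0.621, 0, 0, 0, 0], [0.183, -0.683, 0, 0, 0, 0], [0.266, -0.731, 0, 0, 0, 0], [0.356, -0.764, 0, 0, 0, 0], [0.451, -0.78, 0, 0, 0, 0], [0.546, -0.78, 0, 0, 0, 0]]}}

```text
time: 13.88
tool_pos: [0.4645, 0.0474, 0.2736]
tool_rot: [-3.139, 0.005, 1.569]
contact_force: [-6.6, -9.8, 3.0]
opening: 0.0231
grip_force: 30.0
```

```bash
python3 -c "
from h import *
tang(185);print(robot.observe())"
```

```text
t 13.875 tang 10.334512518851751 rad -5.673333034710495 phi 182.79032097340598 r 0.05603459000559642
{'time': 13.875, 'qpos': array([-0.05889926,  0.18404584,  1.52825702, -0.00496935,  1.43203237,
       -0.05612103]), 'qvel': array([ 1.65908919e-01,  1.67616708e-02, -2.08110052e-02,  7.27169614e-03,
       -1.04083603e-04,  1.65157981e-01]), 'joint_efforts': array([  3.06477226, -34.17193294, -27.06412554,   3.03827137,
        -1.84958261,  -0.2200918 ]), 'tool_pos': array([0.46453185, 0.04742782, 0.27360346]), 'tool_rot': array([-3.13857673,  0.004758  ,  1.56871938]), 'contact_force': array([-6.5524564 , -9.80072302,  3.02892343]), 'torque': array([-1.6943768 ,  1.14294465,  0.02885188]), 'grip_force': 30.000211000442505, 'opening': 0.023102662110060443}
```

Tangential force is about 10 N, as expected when free. Continue.

>>> {"op": "move_arm", "data": {"motion": [[0.094, 0.017, 0, 0, 0, 0], [0.185, 0.049, 0, 0, 0, 0], [0.268, 0.097, 0, 0, 0, 0], [0.341, 0.159, 0, 0, 0, 0], [0.403, 0.232, 0, 0, 0, 0], [0.451, 0.315, 0, 0, 0, 0], [0.483, 0.406, 0, 0, 0, 0], [0.5, 0.5, 0, 0, 0, 0], [0.5, 0.596, 0, 0, 0, 0], [0.483, 0.69, 0, 0, 0, 0], [0.451, 0.78, 0, 0, 0, 0], [0.403, 0.863, 0, 0, 0, 0]]}}

```text
time: 15.38
tool_pos: [0.55, 0.09, 0.2735]
tool_rot: [-3.136, -0.0, 1.57]
contact_force: [-11.3, -0.4, 5.6]
opening: 0.0228
grip_force: 30.0
```

```bash
python3 -c "
from h import *
tang(305)
c=cam('scene');P=pts(c);I=c['image'].astype(int);Z=P[...,2]
u,v=np.meshgrid(np.arange(640),np.arange(480))
m=(u>330)&(u<365)&(v>270)&(v<300)&(I.max(-1)<60)&(Z>.04)&(Z<.1)&(abs(P[...,0]-.53)<.03);print(P[m].min(0),P[m].max(0),np.percentile(Z[m],[2,10]))
for vv in range(278,296): print(vv,I[vv,345:350:2].max(-1),Z[vv,347].round(4),P[vv,347,0].round(3))
"
```

```text
t 15.375 tang 9.061455265295487 rad 6.786621302227084 phi 303.11349008930875 r 0.05408677698264626
[0.50013881 0.00490496 0.04176758] [0.54220503 0.06361949 0.08524527] [0.04307968 0.04430168]
278 [84 83 84] 0.1074 0.546
279 [87 81 84] 0.1068 0.548
280 [103  70  79] 0.1054 0.55
281 [83 64 80] 0.1033 0.55
282 [80 74 83] 0.0853 0.534
283 [65 86 90] 0.0849 0.537
284 [ 48  92 105] 0.0834 0.538
285 [38 31 33] 0.0793 0.537
286 [32 35 42] 0.0792 0.539
287 [30 39 41] 0.0742 0.537
288 [14  9 13] 0.075 0.541
289 [18 10 23] 0.0705 0.539
290 [20 16 12] 0.0671 0.538
291 [13 13  6] 0.0662 0.54
292 [16 13 14] 0.0622 0.539
293 [48 22 42] 0.062 0.542
294 [63 61 66] 0.0432 0.526
295 [58 63 81] 0.0453 0.531
```

The foot is about 15 mm above the block, so roughly 275° remain. Two more 120° arcs.

>>> {"op": "move_arm", "data": {"motion": [[-0.062, 0.073, 0, 0, 0, 0], [-0.135, 0.135, 0, 0, 0, 0], [-0.218, 0.183, 0, 0, 0, 0], [-0.308, 0.216, 0, 0, 0, 0], [-0.403, 0.232, 0, 0, 0, 0], [-0.498, 0.232, 0, 0, 0, 0], [-0.593, 0.216, 0, 0, 0, 0], [-0.683, 0.183, 0, 0, 0, 0], [-0.766, 0.135, 0, 0, 0, 0], [-0.839, 0.073, 0, 0, 0, 0], [-0.901, 0, 0, 0, 0, 0], [-0.949, -0.083, 0, 0, 0, 0]]}}

```text
time: 16.92
tool_pos: [0.5462, -0.0038, 0.2738]
tool_rot: [3.136, -0.002, 1.571]
contact_force: [9.2, 4.3, -1.5]
opening: 0.0229
grip_force: 30.0
```

```bash
python3 -c "
from h import *
tang(65)
c=cam('scene');P=pts(c);I=c['image'].astype(int);Z=P[...,2]
for vv in range(289,302): print(vv,I[vv,345:350:2].max(-1),Z[vv,347].round(4),P[vv,347,0].round(3))
arc(65,145,10);arc(145,205,12);arc(205,265,12)
"
```

```text
t 16.925 tang 10.188535826332673 rad -0.006830069236724728 phi 62.06703878541415 r 0.0549213245066047
289 [42 40 38] 0.07 0.538
290 [22 14 26] 0.07 0.541
291 [17 17 18] 0.0658 0.54
292 [24 16 19] 0.0613 0.538
293 [26 17 16] 0.0587 0.539
294 [ 3 21 20] 0.0548 0.537
295 [25 27 26] 0.0537 0.539
296 [70 70 71] 0.0465 0.535
297 [90 90 88] 0.0409 0.532
298 [84 82 81] 0.0446 0.539
299 [83 86 83] 0.0432 0.54
300 [84 82 82] 0.0441 0.544
301 [87 86 86] 0.0451 0.548
[[-0.027, -0.072, 0, 0, 0, 0], [-0.045, -0.146, 0, 0, 0, 0], [-0.051, -0.223, 0, 0, 0, 0], [-0.047, -0.299, 0, 0, 0, 0], [-0.033, -0.375, 0, 0, 0, 0], [-0.008, -0.447, 0, 0, 0, 0], [0.027, -0.516, 0, 0, 0, 0], [0.071, -0.579, 0, 0, 0, 0], [0.123, -0.635, 0, 0, 0, 0], [0.183, -0.683, 0, 0, 0, 0]]
[[0.04, -0.026, 0, 0, 0, 0], [0.083, -0.048, 0, 0, 0, 0], [0.127, -0.066, 0, 0, 0, 0], [0.173, -0.081, 0, 0, 0, 0], [0.22, -0.091, 0, 0, 0, 0], [0.268, -0.097, 0, 0, 0, 0], [0.315, -0.099, 0, 0, 0, 0], [0.363, -0.097, 0, 0, 0, 0], [0.411, -0.091, 0, 0, 0, 0], [0.458, -0.081, 0, 0, 0, 0], [0.504, -0.066, 0, 0, 0, 0], [0.548, -0.048, 0, 0, 0, 0]]
[[0.043, 0.022, 0, 0, 0, 0], [0.083, 0.048, 0, 0, 0, 0], [0.121, 0.077, 0, 0, 0, 0], [0.156, 0.11, 0, 0, 0, 0], [0.189, 0.145, 0, 0, 0, 0], [0.218, 0.183, 0, 0, 0, 0], [0.244, 0.223, 0, 0, 0, 0], [0.266, 0.266, 0, 0, 0, 0], [0.284, 0.31, 0, 0, 0, 0], [0.299, 0.356, 0, 0, 0, 0], [0.309, 0.403, 0, 0, 0, 0], [0.315, 0.451, 0, 0, 0, 0]]
```

>>> {"op": "move_arm", "data": {"motion": [[-0.027, -0.072, 0, 0, 0, 0], [-0.045, -0.146, 0, 0, 0, 0], [-0.051, -0.223, 0, 0, 0, 0], [-0.047, -0.299, 0, 0, 0, 0], [-0.033, -0.375, 0, 0, 0, 0], [-0.008, -0.447, 0, 0, 0, 0], [0.027, -0.516, 0, 0, 0, 0], [0.071, -0.579, 0, 0, 0, 0], [0.123, -0.635, 0, 0, 0, 0], [0.183, -0.683, 0, 0, 0, 0]]}}

```text
time: 18.23
tool_pos: [0.4763, 0.0103, 0.2737]
tool_rot: [3.14, 0.006, 1.568]
contact_force: [-0.4, -11.5, -1.0]
opening: 0.0227
grip_force: 30.0
```

>>> {"op": "move_arm", "data": {"motion": [[0.04, -0.026, 0, 0, 0, 0], [0.083, -0.048, 0, 0, 0, 0], [0.127, -0.066, 0, 0, 0, 0], [0.173, -0.081, 0, 0, 0, 0], [0.22, -0.091, 0, 0, 0, 0], [0.268, -0.097, 0, 0, 0, 0]]}}

```text
time: 18.98
tool_pos: [0.4649, 0.0376, 0.2736]
tool_rot: [-3.139, 0.005, 1.569]
contact_force: [-5.0, -11.0, 2.5]
opening: 0.0231
grip_force: 30.0
```

```bash
python3 -c "
from h import *
tang(175)
c=cam('scene');P=pts(c);I=c['image'].astype(int);Z=P[...,2]
for vv in range(293,304): print(vv,I[vv,345:350:2].max(-1),Z[vv,347].round(4),P[vv,347,0].round(3))
for a in (175,185,195,205,215,225,235,245,255): arc(a,a+10,3)
"
```

```text
t 18.975 tang 10.486536703767833 rad -5.959756987792705 phi 172.70329340973746 r 0.0560431941002604
293 [ 4 14  8] 0.0585 0.538
294 [23 14 17] 0.0577 0.54
295 [18 18 18] 0.0509 0.536
296 [14 11 24] 0.049 0.537
297 [18 18 15] 0.0504 0.542
298 [94 89 88] 0.0448 0.539
299 [86 85 83] 0.0426 0.54
300 [85 85 82] 0.0443 0.544
301 [84 84 81] 0.0472 0.55
302 [86 84 84] 0.0445 0.55
303 [96 85 83] 0.0434 0.552
[[0.032, -0.002, 0, 0, 0, 0], [0.064, -0.002, 0, 0, 0, 0], [0.096, 0.0, 0, 0, 0, 0]]
[[0.032, 0.004, 0, 0, 0, 0], [0.063, 0.009, 0, 0, 0, 0], [0.094, 0.017, 0, 0, 0, 0]]
[[0.031, 0.009, 0, 0, 0, 0], [0.061, 0.02, 0, 0, 0, 0], [0.09, 0.033, 0, 0, 0, 0]]
[[0.029, 0.014, 0, 0, 0, 0], [0.056, 0.03, 0, 0, 0, 0], [0.083, 0.048, 0, 0, 0, 0]]
[[0.026, 0.019, 0, 0, 0, 0], [0.05, 0.04, 0, 0, 0, 0], [0.073, 0.062, 0, 0, 0, 0]]
[[0.022, 0.023, 0, 0, 0, 0], [0.043, 0.048, 0, 0, 0, 0], [0.062, 0.073, 0, 0, 0, 0]]
[[0.018, 0.027, 0, 0, 0, 0], [0.034, 0.054, 0, 0, 0, 0], [0.048, 0.083, 0, 0, 0, 0]]
[[0.013, 0.029, 0, 0, 0, 0], [0.024, 0.059, 0, 0, 0, 0], [0.033, 0.09, 0, 0, 0, 0]]
[[0.007, 0.031, 0, 0, 0, 0], [0.013, 0.063, 0, 0, 0, 0], [0.017, 0.094, 0, 0, 0, 0]]
```

>>> {"op": "move_arm", "data": {"motion": [[0.032, -0.002, 0, 0, 0, 0], [0.064, -0.002, 0, 0, 0, 0], [0.096, 0, 0, 0, 0, 0]]}}

```text
time: 19.4
tool_pos: [0.4646, 0.0475, 0.2736]
tool_rot: [-3.138, 0.005, 1.569]
contact_force: [-7.6, -8.6, 3.7]
opening: 0.0227
grip_force: 30.0
```

>>> {"op": "move_arm", "data": {"motion": [[0.032, 0.004, 0, 0, 0, 0], [0.063, 0.009, 0, 0, 0, 0], [0.094, 0.017, 0, 0, 0, 0]]}}

```text
time: 19.77
tool_pos: [0.4659, 0.0568, 0.2735]
tool_rot: [-3.138, 0.005, 1.569]
contact_force: [-8.9, -9.2, 4.1]
opening: 0.0233
grip_force: 30.0
```

```bash
python3 -c "
from h import *
tang(195)"
```

```text
t 19.775 tang 11.210825204816604 rad -6.180894597768442 phi 192.49925343477187 r 0.05589883251083613
```

>>> {"op": "move_arm", "data": {"motion": [[0.031, 0.009, 0, 0, 0, 0], [0.061, 0.02, 0, 0, 0, 0], [0.09, 0.033, 0, 0, 0, 0]]}}

```text
time: 20.15
tool_pos: [0.4689, 0.0658, 0.2735]
tool_rot: [-3.137, 0.005, 1.569]
contact_force: [-10.2, -9.4, 4.7]
opening: 0.0227
grip_force: 30.0
```

```bash
python3 -c "
from h import *
tang(205)"
```

```text
t 20.15 tang 12.791635412594148 rad -5.275287055890317 phi 202.2293051971738 r 0.055786812393673994
```

>>> {"op": "move_arm", "data": {"motion": [[0.029, 0.014, 0, 0, 0, 0], [0.056, 0.03, 0, 0, 0, 0], [0.083, 0.048, 0, 0, 0, 0]]}}

```text
time: 20.52
tool_pos: [0.4733, 0.0741, 0.2735]
tool_rot: [-3.136, 0.005, 1.569]
contact_force: [-11.0, -9.0, 6.3]
opening: 0.0227
grip_force: 30.0
```

```bash
python3 -c "
from h import *
tang(215)
c=cam('scene');P=pts(c);I=c['image'].astype(int);Z=P[...,2]
for vv in range(295,304): print(vv,I[vv,345:350:2].max(-1),Z[vv,347].round(4),P[vv,347,0].round(3))
"
```

```text
t 20.525 tang 13.73316533161795 rad -3.842191061031056 phi 211.9265421554631 r 0.0556240618196902
295 [17 18 20] 0.0546 0.54
296 [15 14 11] 0.0519 0.54
297 [20 13 20] 0.0459 0.537
298 [90 68 94] 0.044 0.538
299 [83 85 81] 0.0445 0.542
300 [80 83 81] 0.046 0.546
301 [82 88 80] 0.0435 0.546
302 [91 84 83] 0.0461 0.552
303 [96 83 85] 0.0443 0.553
```

>>> {"op": "move_arm", "data": {"motion": [[0.026, 0.019, 0, 0, 0, 0], [0.05, 0.04, 0, 0, 0, 0], [0.073, 0.062, 0, 0, 0, 0]]}}

```text
time: 20.95
tool_pos: [0.479, 0.0815, 0.2735]
tool_rot: [-3.135, 0.004, 1.569]
contact_force: [-14.0, -9.2, 7.9]
opening: 0.0229
grip_force: 30.0
```

```bash
python3 -c "
from h import *
for i in range(3): tang(223);robot.read_camera('top')"
```

```text
t 20.95 tang 16.313938566910593 rad -3.9459842238636647 phi 221.55727580104673 r 0.05549939187622524
t 21.0 tang 15.804109059596625 rad -3.6580532160984225 phi 221.98787784370236 r 0.05548195564387583
t 21.05 tang 13.529946057140833 rad -4.563726768427253 phi 221.94017820995796 r 0.05549385177041562
```

The crank is at about 16 N against 10 N free, which puts roughly 95–100 N under the foot. Stop, release and retreat.

>>> {"op": "move_arm", "data": {"motion": [[0, 0, 0, 0, 0, 0], [0, 0, 0, 0, 0, 0], [0, 0, 0, 0, 0, 0], [0, 0, 0, 0, 0, 0], [0, 0, 0, 0, 0, 0]], "fingers": 0.4}}

```text
time: 21.72
tool_pos: [0.4823, 0.0838, 0.2736]
tool_rot: [3.141, -0.0, 1.57]
contact_force: [0.1, 0.2, -0.1]
opening: 0.0635
grip_force: 0.0
```

>>> {"op": "move_arm", "data": {"motion": [[0, 0, -0.2, 0, 0, 0], [0, 0, -0.5, 0, 0, 0], [0, 0, -0.9, 0, 0, 0], [0, 0, -0.9, 0, 0, 0]]}}

```text
time: 22.22
tool_pos: [0.4834, 0.0839, 0.3665]
tool_rot: [3.135, -0.0, 1.57]
contact_force: [-0.3, 0.4, -0.6]
opening: 0.0641
grip_force: 0.0
```

>>> {"op": "move_arm", "data": {"motion": [[0.5, 0, -0.3, 0, 0, 0], [1, 0, -0.3, 0, 0, 0], [1, 0, -0.3, 0, 0, 0], [1, 0, -0.3, 0, 0, 0]]}}

```text
time: 22.72
tool_pos: [0.4821, 0.1834, 0.3926]
tool_rot: [-3.14, 0.001, 1.57]
contact_force: [0.5, -0.4, 0.8]
opening: 0.0639
grip_force: 0.0
```

```bash
python3 -c "
from h import *
c=cam('scene');cv2.imwrite('pics/s6.png',cv2.resize(c['image'][150:350,270:520],None,fx=3,fy=3)[...,::-1])
P=pts(c);Z=P[...,2];I=c['image'].astype(int)
near=(np.hypot(P[...,0]-.5205,P[...,1]-.0447)<.075)&(Z>.266)&(Z<.312)&(I.max(-1)<70)
q=P[near];m=(q.min(0)+q.max(0))/2;d=m[:2]-C;print(m,np.degrees(np.arctan2(-d[1],d[0]))%360,np.hypot(*d))
m=(abs(P[...,0]-.52)<.06)&(P[...,1]>-.02)&(P[...,1]<.22)&(Z>.03)&(Z<.05)&(I[...,0]>I[...,2]*1.5)
print(cv2.minAreaRect((P[m][:,:2]*1000).astype(np.float32)))"
```

```text
[0.48285299 0.08141226 0.28677454] 224.27978430097997 0.05258410134348463
((523.7879638671875, 95.39690399169922), (68.9693603515625, 198.91624450683594), 0.5904578566551208)
```

View pics/s6.png

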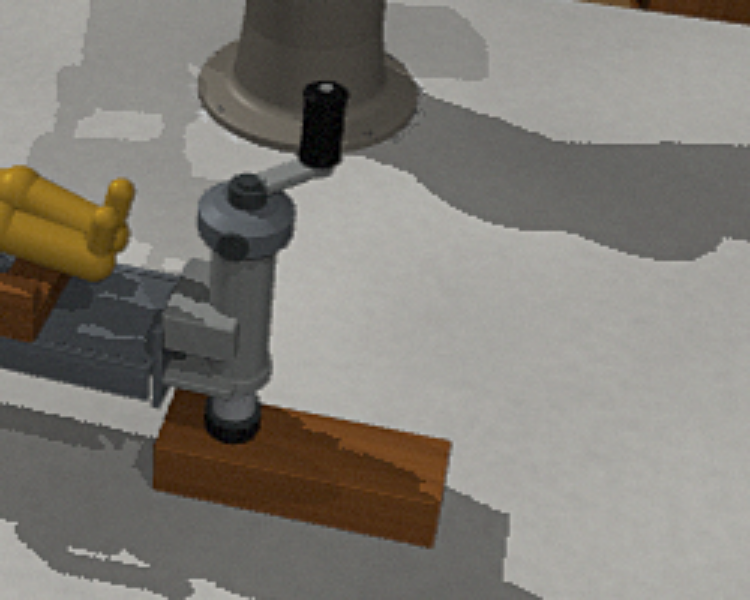

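The foot sits on the block at (232,425) in the crop, centred across its width, and the crank stayed put at about 222°. Handing in.

```bash
python3 -c "
from h import *
print(robot.hand_in())"
```

```text
the job is handed in; nothing more can be done
None
```

The job is handed in: the block lies flat and centred under the foot, and the crank went from about 10 N to 16 N, so I estimate 95–100 N on the block (not measured directly). The crank is released, I touched nothing else on the bench, and the hand-in returned no verdict.

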